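# Clear jammed coin-cell carriers from a gravity feeder

### The job

Coin-cell carriers have jammed in the three-lane gravity feeder. Lift the loose orange hood off it and stand it upright on the bench, clear of the feeder; then nudge every jammed carrier back up its lane until it is out from under the yellow lips, lift it out and put it in the red tray. When all of them are in the tray, put the hood back on the feeder the way it was, fully down on its base plate. Do not disturb the test clip or the single pouch cell on the bench.

Things in the scene. Friction and masses are not known exactly. Their poses are not given: they have to be found in the camera images.
- feeder: Fixed three-lane gravity feeder, grey metal, base plate 220 x 176 x 6 mm. Origin at the centre of the plate's underside on the bench; x points up the lanes, z up. Parallel lanes at y = -48, 0, +48 mm; their floors rise 10 degrees towards +x, from z = 16 mm at x = -90 mm to z = 48 mm at x = +92 mm. Nothing of it stands above the lips and lane walls, except the carriers.
- lips_end (a point): Floor of the middle lane where the yellow lips end (feeder x = -29 mm). The lips overhang both sides of every lane from x = -80 to -29 mm, 10.5 to 14.5 mm above the floor, with a 22 mm slot for the fins between. Below, each lane narrows to a throat: a jammed carrier goes no further down, and cannot be lifted until its whole base is uphill of this line (40 mm of travel).
- open_lane (a point): Floor of the middle lane (feeder x = +20 mm) in the open upper part: 37 mm wide between walls 10.5 mm high, up to a 10 mm high end stop at x = 87 mm. A carrier whose base centre has been pushed to between x = 0 and 60 mm lies free here, stays put by friction and can be lifted straight out.
- hood: Loose orange hood, 105 (x) x 156 (y) x 69 mm, walls 3 mm, 200 g, open underneath and at its +x side, black bar on top. Origin at the centre of its open underside. Fitted, it stands on the feeder's base plate (origin 6 mm above the bench) with its axes along the feeder's axes and its origin at x = -52.5 mm, y = 0 in the feeder's frame over the low end of the lanes, with 3.5 mm of play each way.
- hood_grip (a point): Middle of the hood's bar handle, 85 mm above the hood's lower edge and 8 mm to -x of its origin. The bar is 45 mm long (hood x), 12 mm thick (hood y) and stands 28 mm above the hood's top (69 to 97 mm above its lower edge). Axes as the hood's.
- tray: Loose red open tray, 115 (x) x 184 (y) x 18 mm outside, walls and floor 4 mm, 450 g. Origin at the centre of its underside. Behind it, from x = 0.63 m on and right of y = -0.06 m, stands a fixed stack of black trays 270 mm high: keep wrist and gripper clear of it.
- carrier1_grip (a point): Coin-cell carrier (may be absent): black base 50 (x) x 34 (y) x 8 mm with a blue grip fin standing on its middle, 8 mm thick (y), 36 mm long (x) up to 22 mm above the underside and 28 mm long above that, top at 38 mm; about 70 g. Point: middle of the fin, 25 mm above the underside; z is its own up, x along the fin. At the start it is jammed in a lane under the hood, x up the lane, tilted with it.
- carrier2_grip (a point): Coin-cell carrier (may be absent): black base 50 (x) x 34 (y) x 8 mm with a blue grip fin standing on its middle, 8 mm thick (y), 36 mm long (x) up to 22 mm above the underside and 28 mm long above that, top at 38 mm; about 70 g. Point: middle of the fin, 25 mm above the underside; z is its own up, x along the fin. At the start it is jammed in a lane under the hood, x up the lane, tilted with it.
- carrier3_grip (a point): Coin-cell carrier (may be absent): black base 50 (x) x 34 (y) x 8 mm with a blue grip fin standing on its middle, 8 mm thick (y), 36 mm long (x) up to 22 mm above the underside and 28 mm long above that, top at 38 mm; about 70 g. Point: middle of the fin, 25 mm above the underside; z is its own up, x along the fin. At the start it is jammed in a lane under the hood, x up the lane, tilted with it.
- kelvin_clip: Blue and black test clip, 36 x 107 x 19 mm, lying on the bench; leave it alone. Origin at the middle of its underside.
- cell_single: Flat yellow-edged pouch cell, 67 x 93 x 7 mm, lying on the bench; leave it alone. Origin at the middle of its underside.

How it is judged:
By the outcome, as a careful person would: the job done as asked, in the order asked, and still so for the second after the job is handed in, with the robot touching nothing.
Of carrier1, carrier2, carrier3 only 2 to 3 are there at a start; the rules pass over those that are not, and their reading is None.
At some moment in a run one of tray may be knocked a few centimetres aside while the robot is not near it.
Once in a run the grip may slacken for a moment while it holds something.
It also fails if it takes over 210 s, if anything falls off the work surface, if the arm or the gripper's body presses on something with over 40 N, if the wrist force passes 120 N, or if a joint passes its speed limit or range.

### The arm

A 6-joint arm with a two-finger parallel gripper is mounted at the origin on a cart in front of the work surface, level with it; the furniture and walls round the work are solid. World frame = base frame: x ahead of the robot, y to its left, z up, the work surface at z = 0. Lengths are in mm, angles in rad, forces in N, time in s.
With the tool pointing down it reaches from about 300 to 775 mm from the base axis. Payload 14.6 kg.
Tool frame: the origin (TCP) lies midway between the tips of the shut fingers; the grasp point (between the pads) lies 19 mm behind it (grip_depth is the distance from the TCP to the grasp point, in mm); z points along the fingers, y is the direction in which the jaws open and shut (so a half turn about z gives the same grasp; the last joint's range is limited). The gripper opens to 94 mm and grips with 3 to 60 N. Pads are 16 mm wide; open, the fingers measure 119 mm over their backs; the gripper's body (75 mm by 177 mm) begins 78 mm behind the grasp point.
Start: joints at [-1.291, 0.3, 1.521, -0, 1.321, -0.067], TCP at [186.932, -517.248, 205.446] pointing down, gripper open.
Joint ranges: [-3.03, 3.03], [-0.79, 2.21], [0.23, 2.52], [-1.04, 4.18], [0, 3.07], [-2.55, 2.55]. Speed limits (rad/s): [2.22, 2.22, 2.57, 3.14, 3.14, 3.14].

### API

Orientations are given as [roll, pitch, yaw] about the fixed x, y, z axes, in that order (R = Rz(yaw) Ry(pitch) Rx(roll)).
In Python, from cell import read_state, camera, camera_info, sign_off, grip_depth gives the robot as it stands.
- The arm moves only by the tool drive_tool, never from a script. Its argument "motion" is one flat list of numbers, 4 for each row, row after row: the shift along the tool's x, y, z in mm, then the turn about the tool's z in rad. A call has 1 to 8 rows; each row shifts and turns the pose as measured when the row begins, along the tool's axes as they then stand; what a row does not reach is not made up. A row lasts 1/12 s, in which the tool goes at most 41.7 mm and 7.16 degrees, less where a joint would pass 70% of its speed; a pose out of reach is approached as far as the arm can. A call is refused whole if a number of a shift passes 41.7 or a number of a turn 0.125, either way. A call with a gripper value outside its range is refused whole. "jaw" is the closure, from 0 (fully open) to 1 (shut), set as the call begins (left out, the last holds). The fingers move at their own pace and stop on an object; "grip_force" is the grip in N (left out, the last holds). Time passes only in rows, so rows that do not move let the fingers close. It gives the time, the measured TCP pose, the force and the opening at its end, in the units of the state.
- read_state(): the state, without advancing time (a new reading comes with each control period).
- camera(name): name is "scene" or "top"; returns the picture (400x640x3 uint8, red, green, blue); there is no depth.
- camera_info(name): a dict with "fovy" (degrees; the focal length in pixels is half the picture's height over the tangent of half this angle, whatever the lens; pixels are square), "cx", "cy" (the principal point, pixels), "camera_from_world" (4x4, takes a point from world to camera coordinates). Camera axes: x right, y up, looking along -z (the intrinsics and any distortion apply to the point x, -y, -z); pixel columns grow to the right and rows downward; lengths in mm; the calibration is good to about 2 mm. A picture is of the moment at which its call begins. camera_info takes no time and is no camera call.
- sign_off(): hands the job in, once; it reports no verdict.
The state is a dict: "clock": time; "joints": joint angles; "qd": joint speeds; "effort": joint torques, N m; "eef_pos": TCP position; "eef_rot": TCP orientation; "wrist_force": force on the tool from outside, world axes, zero at the start; "moment": the same for the moment, N m; "finger_gap": finger opening in mm.
Only numpy, scipy, OpenCV 4.12 (cv2) and the standard library are available. Lean on these libraries where they do the work, as an engineer would, in place of code of your own. Each camera call takes 0.05 s, during which the arm holds its last target. There are 200 camera calls.

## Working session

There is one attempt and no reset: what is moved stays moved. The work goes in short steps, Python scripts to look and compute and a tool call to move; the robot and the scene stay as the last step left them, time stands still between calls to the robot, and variables do not carry over. Pictures are saved under pics/ and viewed, on a budget of 14 in all, crops included, one or two more only if the job needs it, and the job is handed in when it is done.

Besides the shell and the picture viewer there is one more tool, called as name(argument=value, ...), one argument or row to a line, values as JSON. drive_tool: Moves the arm, as the interface text tells. Its arguments: {"type":"object","properties":{"motion":{"type":"array","items":{"type":"number"}},"jaw":{"type":"number"},"grip_force":{"type":"number"}},"required":["motion"]}

```bash
mkdir -p pics; ls; python3 - <<'E'
from cell import *
import cv2
s=read_state();print(s, grip_depth if not callable(grip_depth) else grip_depth())
for n in("scene","top"):
    print(n,camera_info(n)); cv2.imwrite(f"pics/{n}0.png",camera(n)[:,:,::-1])
E
```

```text
pics
{'clock': 0.0, 'joints': array([-1.29059556e+00,  3.00497262e-01,  1.52161201e+00, -1.37209981e-05,
        1.32069031e+00, -6.65690707e-02]), 'qd': array([ 0.00065081,  0.00032411, -0.00041707,  0.00194953, -0.00031075,
       -0.00133318]), 'effort': array([-1.10836361e-03, -5.31810236e+01, -3.52740812e+01,  7.08270329e-02,
        2.43495737e-02, -9.55457358e-05]), 'eef_pos': array([ 186.85777629, -516.9938048 ,  204.85889611]), 'eef_rot': array([-3.14038752e+00, -6.70240851e-05,  3.46773202e-01]), 'wrist_force': array([ 0.82822969, -0.717705  , -0.84833381]), 'moment': array([ 0.01188436,  0.00223594, -0.03443191]), 'finger_gap': 94.10222525442249} 18.8
scene {'fovy': 43.08365261105171, 'cx': 314.0917270311175, 'cy': 191.4782665180099, 'camera_from_world': array([[ 5.12721160e-01, -8.58412037e-01,  1.56775647e-02,
        -2.93696819e+02],
       [ 5.74294373e-01,  3.56479850e-01,  7.36958676e-01,
        -3.61413074e+02],
       [-6.38202934e-01, -3.68850770e-01,  6.75755965e-01,
        -1.40121533e+03],
       [ 0.00000000e+00,  0.00000000e+00,  0.00000000e+00,
         1.00000000e+00]])}
top {'fovy': 48.6487480036906, 'cx': 319.82001888280894, 'cy': 197.78073423604044, 'camera_from_world': array([[-1.37640910e-02, -9.99903112e-01,  2.07748763e-03,
        -2.56270338e+01],
       [ 9.77557108e-01, -1.30196174e-02,  2.10267902e-01,
        -5.49982090e+02],
       [-2.10220481e-01,  4.92500932e-03,  9.77641598e-01,
        -1.43664827e+03],
       [ 0.00000000e+00,  0.00000000e+00,  0.00000000e+00,
         1.00000000e+00]])}
```

View pics/top0.png

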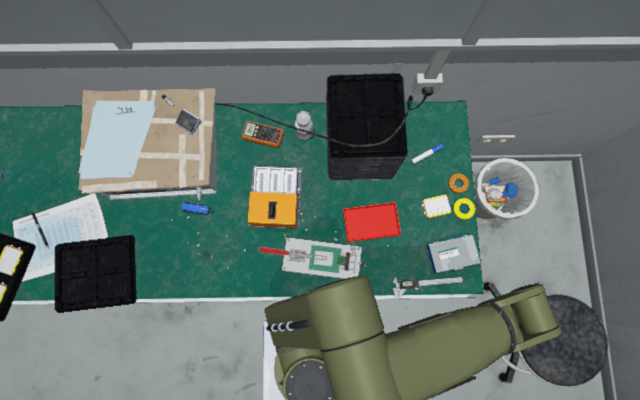

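View pics/scene0.png

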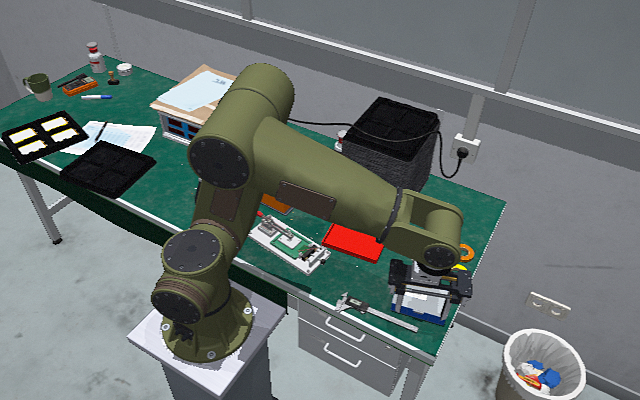

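The top view shows the hood (orange) at (272,210) with the lanes above it in the image, so feeder +x points roughly along world +x. The red tray is at (371,222), the blue clip at (196,208) and the pouch cell at (437,206). In the scene view the arm hides the feeder.

```bash
cat > h.py <<'E'
import numpy as np, cv2
from cell import *
def cal(n):
    c=camera_info(n); f=200/np.tan(np.radians(c["fovy"]/2)); return c["cx"],c["cy"],f,np.array(c["camera_from_world"])
def proj(n,P):
    cx,cy,f,M=cal(n); q=np.atleast_2d(P)@M[:3,:3].T+M[:3,3]
    return np.c_[cx-f*q[:,0]/q[:,2], cy+f*q[:,1]/q[:,2]]
def plane(n,uv,z):
    cx,cy,f,M=cal(n); uv=np.atleast_2d(uv).astype(float)
    d=np.c_[(uv[:,0]-cx)/f,-(uv[:,1]-cy)/f,-np.ones(len(uv))]@M[:3,:3]
    o=-M[:3,:3].T@M[:3,3]; return o+d*((z-o[2])/d[:,2])[:,None]
def mask(im,h0,h1,s=120,v=60,v1=255):
    hsv=cv2.cvtColor(im,cv2.COLOR_RGB2HSV); m=cv2.inRange(hsv,(max(h0,0),s,v),(h1,255,v1))
    if h0<0: m|=cv2.inRange(hsv,(180+h0,s,v),(180,255,v1))
    return m
def blobs(m,a=15):
    c,_=cv2.findContours(m,cv2.RETR_EXTERNAL,cv2.CHAIN_APPROX_NONE)
    return sorted([x[:,0,:] for x in c if cv2.contourArea(x)>a],key=lambda x:-cv2.contourArea(x.astype(np.float32)))
def rect(n,c,z):  # min-area rect of contour on plane z: centre, sides, angle
    P=plane(n,c,z)[:,:2].astype(np.float32); return cv2.minAreaRect(P)
def crop(im,x0,y0,x1,y1,k,fn):
    cv2.imwrite(fn,cv2.resize(im[y0:y1,x0:x1,::-1],None,fx=k,fy=k,interpolation=cv2.INTER_CUBIC))
E
python3 - <<'E'
from h import *
im=camera("top")
for nm,h0,h1,z in(("orange",8,20,75),("red",-6,5,18),("yellow",22,35,7),("blue",105,130,10)):
    for c in blobs(mask(im,h0,h1))[:5]:
        print(nm,cv2.boundingRect(c),[np.round(v,3) for v in rect("top",c,z)])
crop(im,220,150,420,290,4,"pics/c1.png")
E
```

```text
orange (248, 192, 49, 35) [array([509.671, 125.762]), array([159.651, 112.43 ]), np.float64(87.142)]
orange (449, 174, 20, 19) [array([ 590.864, -500.699]), array([64.949, 62.453]), np.float64(89.239)]
orange (242, 129, 42, 19) [array([753.14 , 159.585]), array([ 63.501, 141.914]), np.float64(5.464)]
red (343, 202, 58, 40) [array([ 472.842, -209.523]), array([117.388, 185.85 ]), np.float64(6.653)]
red (259, 247, 30, 8) [array([376.916, 126.234]), array([99.919, 16.19 ]), np.float64(81.13)]
yellow (453, 197, 22, 22) [array([ 516.883, -534.112]), array([72.2  , 74.633]), np.float64(41.888)]
yellow (12, 252, 12, 22) [array([350.232, 993.351]), array([ 7.913, 75.363]), np.float64(72.328)]
yellow (0, 287, 7, 16) [array([ 244.909, 1028.558]), array([ 7.793, 50.481]), np.float64(73.195)]
blue (182, 203, 28, 11) [array([530.178, 400.02 ]), array([96.433, 26.822]), np.float64(78.558)]
blue (503, 182, 14, 16) [array([ 578.181, -703.048]), array([43.331, 56.603]), np.float64(62.409)]
blue (489, 177, 11, 8) [array([ 613.178, -647.63 ]), array([20.704, 36.713]), np.float64(13.418)]
blue (432, 144, 12, 9) [array([ 739.802, -457.295]), array([16.985, 42.64 ]), np.float64(33.12)]
```

View pics/c1.png

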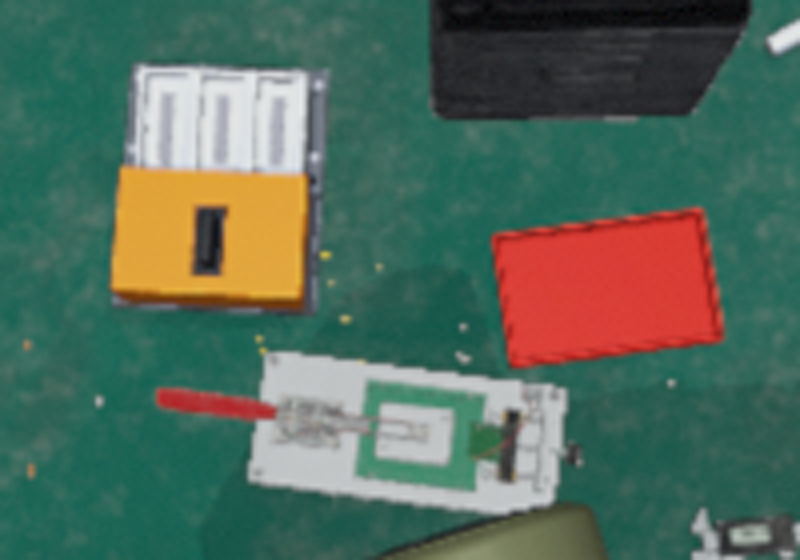

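The hood sits at yaw about -3°, with its black bar at crop (209,240). The tray is yawed about +6.7°, and the bench to the left of the feeder, at about (400,330), is free for the hood. Next I refine the hood-top and bar estimates.

```bash
python3 - <<'E'
from h import *
im=camera("top"); m=mask(im,8,20)
hsv=cv2.cvtColor(im,cv2.COLOR_RGB2HSV)
V=hsv[200:235:3,258,2]; print(V)
m2=mask(im,8,22,100,215)
c=blobs(m2)[0]; print(cv2.boundingRect(c),rect("top",c,75))
# bar: dark inside hood
d=(hsv[...,2]<80).astype(np.uint8); d[:192]=0; d[226:]=0; d[:,:250]=0; d[:,295:]=0
c=blobs(d,5)[0]; print(cv2.boundingRect(c),rect("top",c,103),rect("top",c,75))
# hood edges: left/right col per row, top row per col (subpixel-ish)
L=[];R=[]
for r in range(196,222):
    cols=np.where(m[r,240:305])[0]+240; L.append((cols.min()-.5,r)); R.append((cols.max()+.5,r))
T=[(x,np.where(m[180:230,x])[0].min()+180-.5) for x in range(254,293)]
for nm,p in(("L",L),("R",R),("T",T)):
    P=plane("top",p,75)[:,:2]; print(nm,P.mean(0), np.degrees(np.polyfit(P[:,1] if nm=="T" else P[:,0],P[:,0] if nm=="T" else P[:,1],1)[0]))
E
```

```text
[225 225 225 225 225 226 225 226 114 105  95 103]
(249, 192, 47, 32) ((515.3267822265625, 126.37364196777344), (151.2615509033203, 101.35130310058594), 86.60181427001953)
(269, 202, 7, 16) ((503.1484375, 124.82166290283203), (19.050323486328125, 50.4420051574707), 86.11573791503906) ((508.4408264160156, 127.79570007324219), (19.42671012878418, 51.43860626220703), 86.1157455444336)
L [512.87613218 205.86478331] -2.5515599446673525
R [510.73895345  46.02494594] -2.9086211607847603
T [565.50894519 123.54640193] 3.1645309769702528
```

drive_tool(
  motion=[0,0,0,0.1,0,0,0,0.1,0,0,0,0.1,0,0,0,0.1,16,-36,0,0,16,-36,0,0,16,-36,0,0,16,-36,0,0],
  jaw=0.3,
  grip_force=30,
)

```text
clock: 0.87
eef_pos: [259.7, -376.9, 202.2]
eef_rot: [-3.137, 0.003, -0.082]
wrist_force: [1.4, 1.0, -0.7]
finger_gap: 65.9
```

drive_tool(
  motion=[16,-36,0,0,16,-36,0,0,16,-36,0,0,16,-36,0,0,16,-36,0,0,16,-36,0,0,16,-36,0,0,16,-36,0,0],
)

```text
clock: 1.53
eef_pos: [414.2, -85.5, 203.6]
eef_rot: [-3.138, 0.0, -0.085]
wrist_force: [0.5, 0.3, 1.4]
finger_gap: 65.7
```

drive_tool(
  motion=[16,-36,0,0,16,-36,0,0,16,-36,0,0,16,-36,0,0,0,0,0,0],
)

```text
clock: 1.95
eef_pos: [493.6, 66.0, 204.2]
eef_rot: [-3.137, -0.001, -0.08]
wrist_force: [-0.0, -0.3, -0.2]
finger_gap: 66.2
```

```bash
cat >> h.py <<'E'
def to(x,y,z=None,yaw=None):
    s=read_state(); p=s["eef_pos"]; R=cv2.Rodrigues(np.array([0,0,0.]))[0]
    from scipy.spatial.transform import Rotation as Ro
    R=Ro.from_euler("xyz",s["eef_rot"]).as_matrix()
    d=R.T@(np.array([x,y,p[2] if z is None else z])-p)
    print("pos",p.round(1),"rot",s["eef_rot"].round(4),"tool shift",d.round(1),"turn",None if yaw is None else round(s["eef_rot"][2]-yaw,4),"t",s["clock"])
E
python3 -c "
from h import *
to(506,126,yaw=-.05)"
```

```text
pos [493.6  66.  204.2] rot [-3.1373e+00 -9.0000e-04 -8.0300e-02] tool shift [  7.6 -60.8   0.3] turn -0.0303 t 1.95
```

drive_tool(
  motion=[3.8,-30,0,0,3.8,-30,0,0,0,0,0,-0.03,0,0,0,0,0,0,0,0],
)

```text
clock: 2.37
eef_pos: [506.1, 129.9, 203.0]
eef_rot: [-3.138, 0.002, -0.046]
wrist_force: [-0.5, -0.4, -0.6]
finger_gap: 65.9
```

```bash
python3 - <<'E'
from h import *
to(506,126,yaw=-.05)
im=camera("scene"); p=proj("scene",[506,126,90])[0].astype(int);print(p)
crop(im,max(p[0]-90,0),p[1]-80,p[0]+90,p[1]+60,4,"pics/s2.png")
E
```

```text
pos [506.1 129.9 203. ] rot [-3.1381e+00  1.6000e-03 -4.6000e-02] tool shift [ 0.1  3.9 -0. ] turn 0.004 t 2.3667
[272 179]
```

View pics/s2.png

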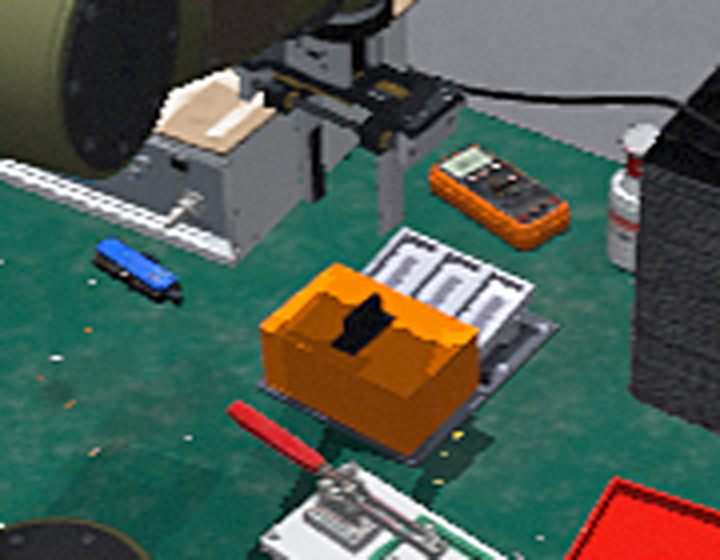

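The scene view shows the gripper above the hood bar (crop about (362,325)), with nothing in between.

drive_tool(
  motion=[0,2,36,0,0,2,36,0,0,0,30,0,0,0,12,0,0,0,8,0,0,0,0,0],
)

```text
clock: 2.92
eef_pos: [506.6, 121.1, 78.5]
eef_rot: [-3.137, -0.004, -0.057]
wrist_force: [-0.6, -0.3, -0.3]
finger_gap: 66.1
```

```bash
python3 -c "
from h import *
to(506,126,80,yaw=-.05);print(read_state()['wrist_force'])"
```

```text
pos [506.6 121.1  78.5] rot [-3.1373 -0.0037 -0.0566] tool shift [-0.9 -4.9 -1.5] turn -0.0066 t 2.9167
[-0.59798598 -0.25200094 -0.25238466]
```

drive_tool(
  motion=[0,-4.5,-0.5,-0.006,0,0,0,0,0,0,0,0],
)

```text
clock: 3.17
eef_pos: [508.0, 125.2, 81.5]
eef_rot: [-3.137, -0.006, -0.052]
wrist_force: [0.2, -0.0, -0.4]
finger_gap: 65.6
```

drive_tool(
  motion=[0,0,0,0,0,0,0,0,0,0,0,0,0,0,0,0,0,0,0,0,0,0,0,0,0,0,0,0,0,0,0,0],
  jaw=1,
  grip_force=40,
)

```text
clock: 3.83
eef_pos: [509.5, 125.6, 84.6]
eef_rot: [-3.136, -0.012, -0.052]
wrist_force: [-0.3, 0.2, -0.4]
finger_gap: 15.8
```

drive_tool(
  motion=[0,0,1,0,0,0,1,0],
)

```text
clock: 4.0
eef_pos: [509.7, 125.7, 84.2]
eef_rot: [-3.135, -0.012, -0.052]
wrist_force: [-10.1, -3.5, 21.4]
finger_gap: 11.9
```

drive_tool(
  motion=[0,0,-4,0,0,0,-8,0,0,0,-8,0],
)

```text
clock: 4.25
eef_pos: [508.5, 125.4, 103.8]
eef_rot: [-3.136, -0.009, -0.052]
wrist_force: [-0.3, 0.1, -1.8]
finger_gap: 11.6
```

drive_tool(
  motion=[0,0,-20,0,0,0,-25,0,0,0,-25,0,0,0,-8,0,0,0,0,0],
)

```text
clock: 4.67
eef_pos: [507.3, 124.9, 187.4]
eef_rot: [-3.136, -0.009, -0.052]
wrist_force: [0.9, 0.9, -2.0]
finger_gap: 12.0
```

```bash
python3 -c "
from h import *
to(395,330,180,yaw=-.05);print(read_state()['wrist_force'],read_state()['finger_gap'])"
```

```text
pos [507.3 124.9 187.4] rot [-3.1362 -0.0094 -0.052 ] tool shift [-122.9 -198.9    7.4] turn -0.002 t 4.6667
[ 0.94968055  0.87445007 -2.04874651] 11.975121384761447
```

drive_tool(
  motion=[-10,-15,0,0,-18,-28,0,0,-19,-30,0,0,-19,-30,0,0,-19,-30,0,0,-18,-30,0,0,-12,-20,0,0,-5,-8,0,0],
)

```text
clock: 5.33
eef_pos: [391.6, 326.5, 178.4]
eef_rot: [-3.141, -0.003, -0.058]
wrist_force: [0.1, -0.1, -2.4]
finger_gap: 11.6
```

drive_tool(
  motion=[0,0,0,0],
)

```text
clock: 5.42
eef_pos: [390.4, 327.6, 177.3]
eef_rot: [3.141, -0.002, -0.056]
wrist_force: [0.0, -0.2, -2.6]
finger_gap: 11.9
```

```bash
python3 - <<'E'
from h import *
to(395,330,82,yaw=-.05);print(read_state()['wrist_force'],read_state()['finger_gap'])
im=camera("top"); cv2.imwrite("pics/t3full.png",im[...,::-1])
crop(im,140,150,310,280,4.7,"pics/t3.png")
E
```

```text
pos [390.4 327.6 177.3] rot [ 3.1413e+00 -1.6000e-03 -5.5800e-02] tool shift [ 4.3 -2.7 95.3] turn -0.0058 t 5.4167
[ 0.01108721 -0.22365306 -2.61750595] 11.851639341920794
```

View pics/t3.png

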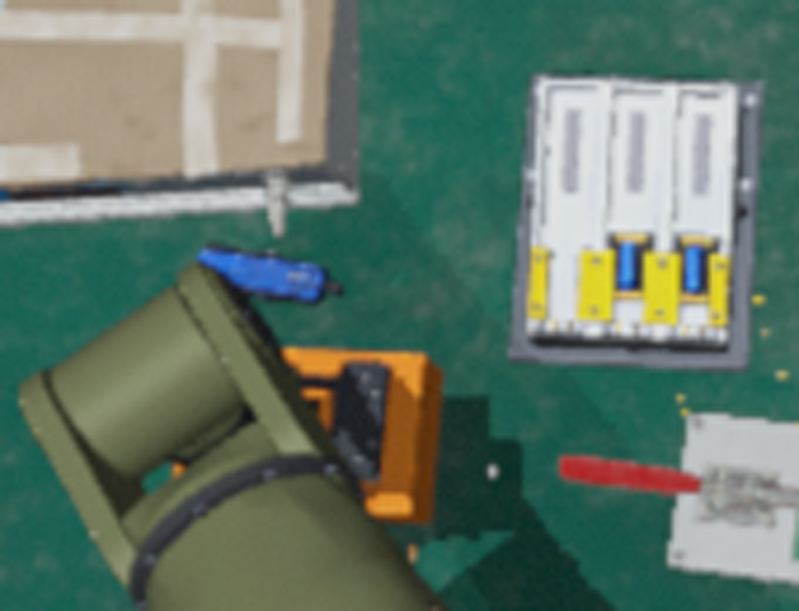

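With the hood lifted, the view shows two carriers: blue fins at crop (627,265) in the middle lane and (694,268) in the right lane. The left lane is empty. The hood is over free bench.

drive_tool(
  motion=[2,-2,15,0,2,0,25,0,0,0,25,0,0,0,15,0,0,0,6,0,0,0,0,0],
)

```text
clock: 5.97
eef_pos: [399.6, 321.7, 86.4]
eef_rot: [3.14, -0.002, -0.062]
wrist_force: [-0.9, 0.3, -0.7]
finger_gap: 11.7
```

drive_tool(
  motion=[0,0,3,0,0,0,2,0,0,0,2,0],
)

```text
clock: 6.22
eef_pos: [401.4, 320.6, 80.8]
eef_rot: [3.141, -0.004, -0.064]
wrist_force: [-0.1, -0.9, -1.5]
finger_gap: 11.6
```

drive_tool(
  motion=[0,0,2,0,0,0,2,0],
)

```text
clock: 6.38
eef_pos: [402.0, 320.8, 78.2]
eef_rot: [-3.141, -0.005, -0.065]
wrist_force: [-14.5, -10.0, 34.6]
finger_gap: 11.6
```

drive_tool(
  motion=[0,0,-0.5,0,0,0,0,0,0,0,0,0,0,0,0,0],
  jaw=0.5,
)

```text
clock: 6.72
eef_pos: [402.7, 321.6, 80.4]
eef_rot: [-3.139, -0.008, -0.064]
wrist_force: [0.4, 0.3, -0.8]
finger_gap: 35.0
```

drive_tool(
  motion=[0,0,-15,0,0,0,-30,0,0,0,-35,0,0,0,-35,0,0,0,-15,0],
)

```text
clock: 7.13
eef_pos: [399.9, 320.2, 211.6]
eef_rot: [3.139, -0.002, -0.064]
wrist_force: [-0.1, -0.4, 0.9]
finger_gap: 47.1
```

```bash
cat > meas.py <<'E'
from h import *
def feed(im):
    a=im.copy(); 
    m=mask(a,24,34,150,150); m[:170]=0; m[250:]=0; m[:,:245]=0; m[:,:].T[310:]=0
    for c in blobs(m,12): print("yel",cv2.boundingRect(c),[np.round(v,1) for v in rect("top",c,37)])
    b=mask(a,100,130,120,50); b[:150]=0; b[250:]=0; b[:,:240]=0; b[:,310:]=0
    for c in blobs(b,6):
        mm=np.zeros_like(b); cv2.drawContours(mm,[c.reshape(-1,1,2)],-1,1,-1); mo=cv2.moments(mm,True)
        ce=(mo["m10"]/mo["m00"],mo["m01"]/mo["m00"])
        print("fin",cv2.boundingRect(c),np.round(ce,2),"z62",plane("top",ce,62).round(1),"z45",plane("top",ce,45).round(1))
if __name__=="__main__":
    im=cv2.imread("pics/t3full.png")[...,::-1].copy(); feed(im)
    # white lane outer edges
    hsv=cv2.cvtColor(im,cv2.COLOR_RGB2HSV); w=((hsv[...,1]<40)&(hsv[...,2]>170)).astype(np.uint8); w[:160]=0;w[232:]=0;w[:,:245]=0;w[:,305:]=0
    w=cv2.morphologyEx(w,cv2.MORPH_CLOSE,np.ones((5,5)))
    c=blobs(w)[0]; print("white",cv2.boundingRect(c),rect("top",c,45))
    g=cv2.inRange(hsv,(40,60,30),(95,255,255)); g=(g==0).astype(np.uint8); g[:150]=0;g[240:]=0;g[:,:240]=0;g[:,308:]=0
    c=blobs(g)[0]; print("plate",cv2.boundingRect(c),rect("top",c,6))
    # predicted lip corners etc for guess
    th=np.radians(-2.9); o=np.array([566,123.5]); Rz=np.array([[np.cos(th),-np.sin(th)],[np.sin(th),np.cos(th)]])
    for q in([-54.5,24,37.],[-54.5,-24,37],[-54.5,66,37],[-54.5,-66,37],[-110,88,6],[-110,-88,6],[110,88,6],[110,-88,6]):
        print(q,proj("top",np.r_[o+Rz@q[:2],q[2]]).round(1))
E
python3 meas.py
```

```text
yel (276, 204, 9, 15) [array([510., 103.]), array([27.3, 48.5]), np.float64(89.2)]
yel (263, 203, 8, 15) [array([514.1, 148.7]), array([23.6, 48.5]), np.float64(89.2)]
yel (291, 204, 4, 15) [array([509.5,  60.5]), array([10.2, 48.6]), np.float64(90.0)]
yel (253, 203, 3, 12) [array([519.8, 191.8]), array([38.3,  6.8]), np.float64(1.0)]
fin (286, 203, 4, 9) [287.41 206.79] z62 [[519.3  76.1  62. ]] z45 [[522.7  77.3  45. ]]
fin (272, 202, 4, 9) [273.14 206.21] z62 [[522. 124.  62.]] z45 [[525.3 125.8  45. ]]
white (252, 167, 49, 55) ((569.2147216796875, 119.61428833007812), (161.5711212158203, 187.80792236328125), 86.41722869873047)
plate (248, 166, 55, 63) ((567.9064331054688, 118.68186950683594), (185.2371368408203, 220.89163208007812), 86.76896667480469)
[-54.5, 24, 37.0] [[266.2 210.4]]
[-54.5, -24, 37] [[280.2 210.9]]
[-54.5, 66, 37] [[253.9 209.9]]
[-54.5, -66, 37] [[292.6 211.3]]
[-110, 88, 6] [[247.7 227.1]]
[-110, -88, 6] [[298.6 229. ]]
[110, 88, 6] [[252.1 165.8]]
[110, -88, 6] [[301.6 167.6]]
```

Origin and yaw agree between hood, lips and plate: feeder at about (566,123), yaw about -0.054. The fins are at about (522,125) in the middle lane and (520,77) in the right lane.

```bash
python3 -c "
from h import *
to(522,125.4,150,yaw=-.054)"
```

```text
pos [399.9 320.2 211.6] rot [ 3.1394e+00 -1.8000e-03 -6.3600e-02] tool shift [134.2 186.5  62.2] turn -0.0096 t 7.1333
```

drive_tool(
  motion=[15,20,0,-0.01,22,31,0,0,22,31,0,0,22,31,5,0,22,31,15,0,18,25,20,0,9,12,15,0,3,4,5,0],
  jaw=0.65,
)

```text
clock: 7.8
eef_pos: [530.5, 123.0, 159.1]
eef_rot: [-3.136, -0.017, -0.047]
wrist_force: [-0.5, 0.3, 0.1]
finger_gap: 33.2
```

drive_tool(
  motion=[0,0,0,0],
)

```text
clock: 7.88
eef_pos: [530.5, 122.1, 158.1]
eef_rot: [-3.136, -0.015, -0.049]
wrist_force: [0.1, 0.3, -0.3]
finger_gap: 33.1
```

```bash
python3 -c "
from h import *
to(522,125.4,43,yaw=-.054)
im=camera('scene');p=proj('scene',[522,125,60])[0].astype(int);crop(im,p[0]-50,p[1]-45,p[0]+70,p[1]+45,6,'pics/s4.png')"
```

```text
pos [530.5 122.1 158.1] rot [-3.1363 -0.0153 -0.0488] tool shift [-10.4  -2.3 114.9] turn 0.0052 t 7.8833
```

View pics/s4.png

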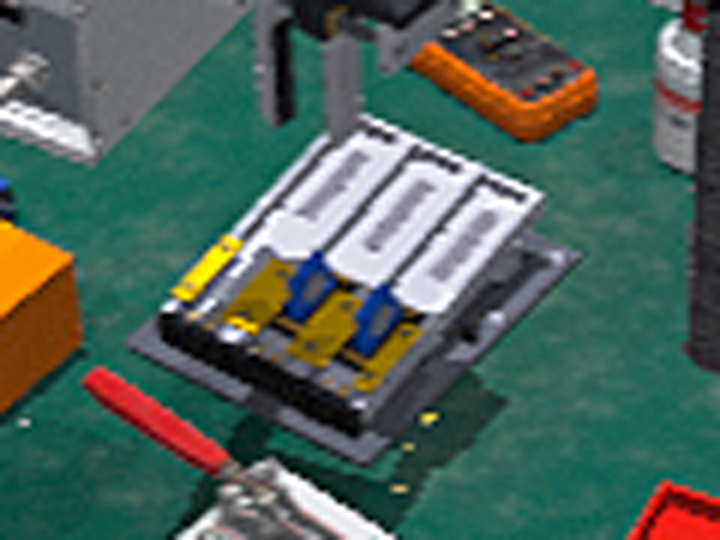

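The scene view confirms two carriers, with the fins at crop (312,285) and (380,320). The hood stands clear at far left, and the gripper hangs above the feeder.

drive_tool(
  motion=[-4,-1,20,0,-4,-1,25,0,0,0,25,0,0,0,15,0,0,0,6,0,0,0,0,0],
)

```text
clock: 8.43
eef_pos: [524.1, 133.6, 71.6]
eef_rot: [-3.133, -0.026, -0.041]
wrist_force: [0.7, -0.5, -0.1]
finger_gap: 33.0
```

```bash
python3 -c "
from h import *
to(522,125.4,43,yaw=-.054)"
```

```text
pos [524.1 133.6  71.6] rot [-3.1331 -0.0259 -0.0408] tool shift [-2.5  8.5 28.5] turn 0.0132 t 8.4333
```

drive_tool(
  motion=[-1,4,0,0.01,-1,4,0,0,0,0,0,0],
)

```text
clock: 8.68
eef_pos: [522.3, 127.0, 74.9]
eef_rot: [-3.132, -0.03, -0.049]
wrist_force: [-0.5, 0.1, -0.3]
finger_gap: 32.8
```

```bash
python3 -c "
from h import *
to(522,125.4,43,yaw=-.054)"
```

```text
pos [522.3 127.   74.9] rot [-3.1319 -0.0296 -0.0493] tool shift [-1.2  1.9 31.9] turn 0.0047 t 8.6833
```

drive_tool(
  motion=[0,1,12,0,0,1,12,0,0,0,7,0,0,0,2,0],
)

```text
clock: 9.02
eef_pos: [524.6, 124.9, 41.4]
eef_rot: [-3.131, -0.034, -0.05]
wrist_force: [-0.4, 0.5, 0.3]
finger_gap: 32.9
```

```bash
python3 -c "
from h import *
to(522,125.4,43,yaw=-.054)"
```

```text
pos [524.6 124.9  41.4] rot [-3.1308 -0.0344 -0.0502] tool shift [-2.6 -0.4 -1.7] turn 0.0038 t 9.0167
```

drive_tool(
  motion=[-2,0,0,0,0,0,0,0,0,0,0,0,0,0,0,0,0,0,0,0],
  jaw=1,
  grip_force=30,
)

```text
clock: 9.43
eef_pos: [521.8, 125.1, 40.0]
eef_rot: [-3.131, -0.032, -0.051]
wrist_force: [0.3, 1.9, -2.6]
finger_gap: 7.6
```

drive_tool(
  motion=[4,0,-0.5,0,6,0,-0.9,0],
)

```text
clock: 9.6
eef_pos: [531.7, 124.7, 42.0]
eef_rot: [-3.131, -0.032, -0.05]
wrist_force: [-0.6, -0.2, -0.7]
finger_gap: 7.6
```

drive_tool(
  motion=[7,0,-0.9,0,8,0,-1,0,8,0,-1,0],
)

```text
clock: 9.85
eef_pos: [557.2, 123.3, 46.5]
eef_rot: [-3.131, -0.033, -0.05]
wrist_force: [0.4, 0.4, -1.1]
finger_gap: 7.8
```

drive_tool(
  motion=[8,0,-1,0,8,0,-1,0,6,0,-0.9,0,0,0,0,0],
)

```text
clock: 10.18
eef_pos: [584.1, 121.5, 51.0]
eef_rot: [-3.131, -0.035, -0.051]
wrist_force: [-0.2, -0.5, -0.4]
finger_gap: 7.7
```

drive_tool(
  motion=[0,0,-6,0,0,0,-15,0,0,0,-25,0,0,0,-25,0,0,0,-10,0,0,0,0,0],
)

```text
clock: 10.68
eef_pos: [579.9, 120.4, 134.8]
eef_rot: [-3.132, -0.031, -0.051]
wrist_force: [0.0, 0.3, -1.0]
finger_gap: 7.7
```

```bash
cat > tray.py <<'E'
from h import *
import sys
im=camera("top"); c=max(blobs(mask(im,-6,5)),key=lambda c:cv2.contourArea(c.astype(np.float32))); print(cv2.boundingRect(c),[np.round(v,3) for v in rect("top",c,18)])
E
python3 - <<'E'
from h import *
import tray
to(475,-175,yaw=.116); s=read_state();print(s["wrist_force"],s["finger_gap"])
im=camera("scene"); p=proj("scene",s["eef_pos"])[0].astype(int); crop(im,p[0]-80,p[1]-60,p[0]+80,p[1]+60,5,"pics/s5.png")
E
```

```text
(343, 202, 58, 40) [array([ 472.842, -209.523]), array([117.388, 185.85 ]), np.float64(6.653)]
pos [579.8 120.4 133.9] rot [-3.1321 -0.03   -0.0508] tool shift [-89.6 300.3  -5.5] turn -0.1668 t 10.7333
[-0.27401845  0.07134954 -0.28092109] 7.989575211046694
```

View pics/s5.png

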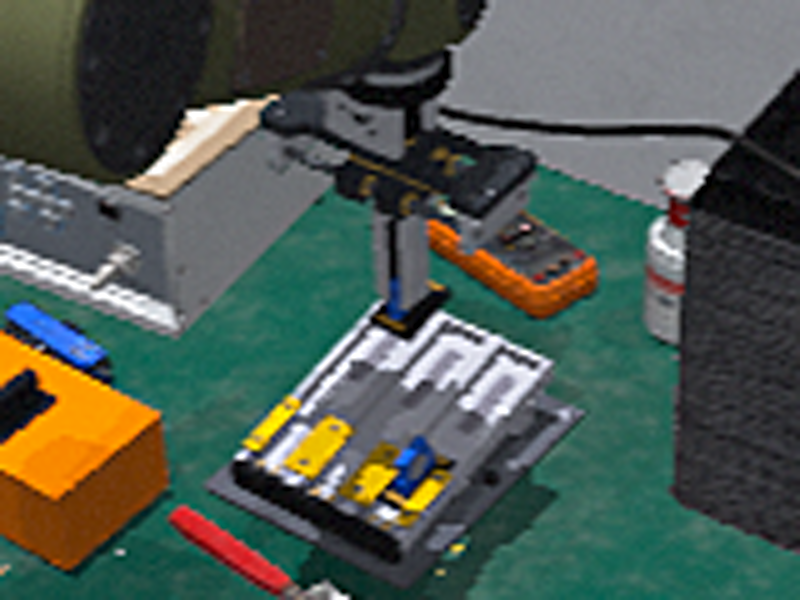

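Carrier 1 hangs in the gripper at crop (400,310) above the feeder, carrier 2 is still jammed at (410,465), and the tray has not moved.

drive_tool(
  motion=[-8,15,0,0,-11,30,0,0,-12,38,0,0,-12,38,0,0,-12,38,0,0,-12,38,0,0,-10,38,0,0,-6,30,0,0],
)

```text
clock: 11.45
eef_pos: [474.5, -143.8, 115.0]
eef_rot: [-3.13, -0.012, -0.041]
wrist_force: [0.1, 0.2, -0.7]
finger_gap: 7.9
```

drive_tool(
  motion=[-4,15,0,-0.08,0,0,0,-0.08,0,0,0,0],
)

```text
clock: 11.7
eef_pos: [465.4, -164.4, 110.2]
eef_rot: [-3.129, -0.007, 0.118]
wrist_force: [-0.4, 0.0, -0.3]
finger_gap: 7.7
```

```bash
python3 - <<'E'
from h import *
to(475,-175,30,yaw=.116); s=read_state();print(s["wrist_force"],s["finger_gap"])
E
```

```text
pos [ 465.4 -164.4  110.2] rot [-3.1295 -0.0075  0.1177] tool shift [ 7.7 12.6 80.1] turn 0.0017 t 11.7
[-0.3762859   0.00096252 -0.3433185 ] 7.714716549686116
```

drive_tool(
  motion=[4,6,15,0,3,5,22,0,0,0,20,0,0,0,12,0,0,0,5,0,0,0,1,0],
)

```text
clock: 12.2
eef_pos: [472.4, -171.2, 26.9]
eef_rot: [-3.126, -0.002, 0.105]
wrist_force: [-0.2, -0.4, -1.0]
finger_gap: 8.0
```

```bash
python3 - <<'E'
from h import *
to(475,-175,25,yaw=.116); s=read_state();print(s["wrist_force"],s["finger_gap"])
E
```

```text
pos [ 472.4 -171.2   26.9] rot [-3.1258e+00 -1.5000e-03  1.0460e-01] tool shift [2.2 4.1 1.8] turn -0.0114 t 12.2
[-0.21528959 -0.43687232 -1.00012067] 7.991068746096707
```

drive_tool(
  motion=[0,0,3,0,0,0,2,0],
)

```text
clock: 12.37
eef_pos: [472.8, -170.6, 22.1]
eef_rot: [-3.126, -0.002, 0.104]
wrist_force: [-3.8, 2.7, 17.4]
finger_gap: 7.5
```

drive_tool(
  motion=[0,0,-0.5,0,0,0,0,0,0,0,0,0,0,0,0,0],
  jaw=0.65,
)

```text
clock: 12.7
eef_pos: [474.0, -170.6, 24.4]
eef_rot: [-3.128, -0.005, 0.103]
wrist_force: [0.4, -1.1, 0.2]
finger_gap: 30.5
```

drive_tool(
  motion=[0,0,-10,0,0,0,-25,0,0,0,-35,0,0,0,-35,0,0,0,-20,0],
)

```text
clock: 13.12
eef_pos: [471.1, -171.4, 153.1]
eef_rot: [-3.124, 0.002, 0.102]
wrist_force: [0.2, 0.2, -0.1]
finger_gap: 33.0
```

```bash
python3 - <<'E'
from h import *
to(520,77,130,yaw=-.054); s=read_state();print(s["wrist_force"],s["finger_gap"])
E
```

```text
pos [ 471.1 -171.4  153.1] rot [-3.1237e+00  2.3000e-03  1.0210e-01] tool shift [  74.  -241.7   27.3] turn 0.1561 t 13.1167
[ 0.22648569  0.18174648 -0.09421387] 33.031092556195226
```

drive_tool(
  motion=[0,-5,0,0.075,0,-10,0,0.075,5,-30,0,0,6,-38,0,0,6,-38,0,0,6,-38,0,0,6,-38,2,0,5,-30,5,0],
)

```text
clock: 13.78
eef_pos: [519.6, 56.2, 165.4]
eef_rot: [-3.129, -0.014, -0.067]
wrist_force: [0.0, 0.3, 0.9]
finger_gap: 33.1
```

drive_tool(
  motion=[2,-10,5,0,0,0,0,0],
)

```text
clock: 13.95
eef_pos: [522.5, 71.2, 161.4]
eef_rot: [-3.129, -0.015, -0.061]
wrist_force: [0.4, -0.2, -0.4]
finger_gap: 33.2
```

```bash
python3 - <<'E'
from h import *
to(520.5,77.3,75,yaw=-.054); s=read_state();print(s["wrist_force"],s["finger_gap"])
E
```

```text
pos [522.5  71.2 161.4] rot [-3.1288 -0.0153 -0.0613] tool shift [-3.7 -4.8 86.4] turn -0.0073 t 13.95
[ 0.37486861 -0.23696004 -0.43053757] 33.222955616175
```

drive_tool(
  motion=[-2,-3,15,-0.007,-1,-1,25,0,0,0,25,0,0,0,13,0,0,0,5,0,0,0,1,0],
)

```text
clock: 14.45
eef_pos: [521.7, 70.3, 78.7]
eef_rot: [-3.13, -0.02, -0.056]
wrist_force: [0.5, -0.2, 0.0]
finger_gap: 32.9
```

```bash
python3 - <<'E'
from h import *
to(520.5,77.3,42,yaw=-.054); s=read_state();print(s["wrist_force"],s["finger_gap"])
E
```

```text
pos [521.7  70.3  78.7] rot [-3.1296 -0.0201 -0.0562] tool shift [-2.3 -6.4 36.7] turn -0.0022 t 14.45
[ 0.50974224 -0.17892703  0.01630283] 32.93638315367546
```

drive_tool(
  motion=[-1,-3.5,0,0,-1,-3,5,0,0,0,10,0,0,0,5,0],
)

```text
clock: 14.78
eef_pos: [522.2, 75.9, 61.3]
eef_rot: [-3.129, -0.026, -0.058]
wrist_force: [0.1, 0.2, 0.1]
finger_gap: 32.6
```

```bash
python3 - <<'E'
from h import *
to(520.5,77.3,42,yaw=-.054)
E
```

```text
pos [522.2  75.9  61.3] rot [-3.1291 -0.0256 -0.0585] tool shift [-2.2 -1.1 19.3] turn -0.0045 t 14.7833
```

drive_tool(
  motion=[-1,-0.5,10,0,-1,-0.5,7,0,0,0,2,0],
)

```text
clock: 15.03
eef_pos: [520.5, 77.4, 40.0]
eef_rot: [-3.129, -0.026, -0.058]
wrist_force: [-0.1, 0.7, 0.4]
finger_gap: 33.0
```

drive_tool(
  motion=[0,0,0,0,0,0,0,0,0,0,0,0,0,0,0,0,0,0,0,0],
  jaw=1,
)

```text
clock: 15.45
eef_pos: [520.7, 77.1, 39.8]
eef_rot: [-3.13, -0.025, -0.058]
wrist_force: [-0.2, 1.4, -0.7]
finger_gap: 7.7
```

drive_tool(
  motion=[4,0,-0.6,0,6,0,-0.9,0,7,0,-1,0],
)

```text
clock: 15.7
eef_pos: [537.7, 76.3, 42.8]
eef_rot: [-3.13, -0.024, -0.057]
wrist_force: [-0.2, -1.1, -1.2]
finger_gap: 7.4
```

drive_tool(
  motion=[8,0,-1.1,0,8,0,-1.1,0],
)

```text
clock: 15.87
eef_pos: [555.2, 75.4, 45.8]
eef_rot: [-3.13, -0.023, -0.057]
wrist_force: [-3.2, 0.4, 3.5]
finger_gap: 7.7
```

drive_tool(
  motion=[8,0,-1.2,0,8,0,-1.2,0,7,0,-1.1,0,0,0,0,0],
)

```text
clock: 16.2
eef_pos: [582.8, 73.7, 50.7]
eef_rot: [-3.13, -0.025, -0.058]
wrist_force: [0.6, 2.0, 2.8]
finger_gap: 7.9
```

drive_tool(
  motion=[0,0,-6,0,0,0,-15,0,0,0,-25,0,0,0,-25,0,0,0,-10,0,0,0,0,0],
)

```text
clock: 16.7
eef_pos: [579.7, 72.5, 134.2]
eef_rot: [-3.13, -0.021, -0.058]
wrist_force: [-0.1, 0.1, -1.3]
finger_gap: 7.7
```

```bash
python3 - <<'E'
from h import *
import tray
s=read_state();print(s["wrist_force"],s["finger_gap"],s["eef_pos"],s["eef_rot"])
a=np.vstack([camera("scene")[130:330,180:460],tray.im[170:370,200:480]]); cv2.imwrite("pics/s6.png",cv2.resize(np.hstack([a[:200],a[200:]])[...,::-1],(800,286)))
E
```

```text
(343, 202, 58, 40) [array([ 472.85, -209.59]), array([117.388, 185.986]), np.float64(6.653)]
[ 0.32879069  0.27484444 -0.44067359] 7.568377820932889 [579.53350151  72.49919389 133.21506375] [-3.13020887 -0.02042304 -0.05785379]
```

View pics/s6.png

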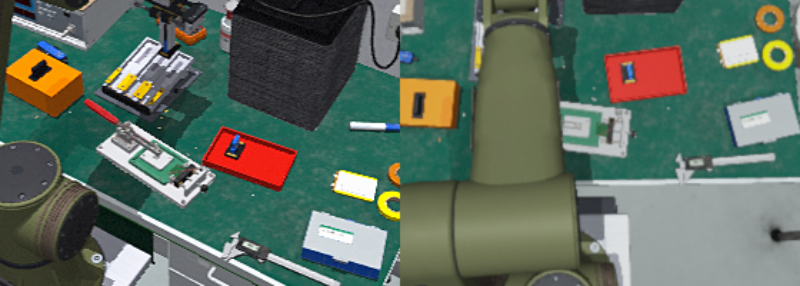

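Carrier 1 stands upright in the tray (left half at (235,147)). Carrier 2 is lifted, at (170,45). The hood, clip and pouch cell look undisturbed.

drive_tool(
  motion=[-6,18,0,0,-9,32,0,0,-11,38,0,0,-11,38,0,0,-11,38,0,0,-11,38,0,0,-10,38,0,0,-7,35,0,0],
)

```text
clock: 17.47
eef_pos: [479.8, -200.8, 114.4]
eef_rot: [-3.127, -0.003, -0.047]
wrist_force: [1.5, 0.0, 0.2]
finger_gap: 7.8
```

drive_tool(
  motion=[-4,20,0,-0.08,0,0,0,-0.08,0,0,0,0],
)

```text
clock: 17.72
eef_pos: [470.0, -227.2, 109.0]
eef_rot: [-3.124, 0.001, 0.111]
wrist_force: [-0.2, 0.4, -0.5]
finger_gap: 7.8
```

```bash
python3 - <<'E'
from h import *
to(476,-240,27,yaw=.116); s=read_state();print(s["wrist_force"],s["finger_gap"])
E
```

```text
pos [ 470.  -227.2  109. ] rot [-3.1238e+00  8.0000e-04  1.1120e-01] tool shift [ 4.6 14.9 81.8] turn -0.0048 t 17.7167
[-0.223929    0.40032933 -0.50128894] 7.838354544137739
```

drive_tool(
  motion=[2,7,15,0,2,6,22,0,0,0,20,0,0,0,12,0,0,0,5,0,0,0,1,0],
)

```text
clock: 18.22
eef_pos: [473.5, -235.5, 25.2]
eef_rot: [-3.119, 0.007, 0.098]
wrist_force: [0.6, 0.8, -0.4]
finger_gap: 7.9
```

drive_tool(
  motion=[0,0,2,0],
)

```text
clock: 18.3
eef_pos: [473.4, -235.0, 22.8]
eef_rot: [-3.119, 0.007, 0.098]
wrist_force: [0.2, -0.2, -0.5]
finger_gap: 7.8
```

drive_tool(
  motion=[0,0,1.5,0,0,0,1,0],
)

```text
clock: 18.47
eef_pos: [474.2, -234.9, 22.1]
eef_rot: [-3.121, 0.006, 0.097]
wrist_force: [-4.6, 0.4, 8.1]
finger_gap: 7.9
```

Touching the tray floor, so release and retreat.

drive_tool(
  motion=[0,0,-0.5,0,0,0,0,0,0,0,0,0,0,0,0,0],
  jaw=0.65,
)

```text
clock: 18.8
eef_pos: [475.5, -235.0, 24.9]
eef_rot: [-3.123, 0.003, 0.096]
wrist_force: [-0.1, -0.4, 0.2]
finger_gap: 30.8
```

drive_tool(
  motion=[0,0,-10,0,0,0,-25,0,0,0,-35,0,0,0,-40,0,0,0,-40,0,0,0,-20,0],
)

```text
clock: 19.3
eef_pos: [473.9, -236.7, 200.7]
eef_rot: [-3.117, 0.01, 0.096]
wrist_force: [0.1, 0.5, 0.5]
finger_gap: 33.0
```

```bash
python3 - <<'E'
from h import *
im=camera("top"); 
hsv=cv2.cvtColor(im,cv2.COLOR_RGB2HSV)
m=mask(im,8,20,120,60); m[:185]=0; m[:,300:]=0
for c in blobs(m)[:2]: print(cv2.boundingRect(c),[np.round(v,2) for v in rect("top",c,69)])
m2=mask(im,8,22,100,215); m2[:185]=0; m2[:,300:]=0
c=blobs(m2)[0]; print("topface",cv2.boundingRect(c),[np.round(v,2) for v in rect("top",c,69)])
x,y,w,h=cv2.boundingRect(c)
d=(hsv[...,2]<80).astype(np.uint8); k=np.zeros_like(d); k[y+4:y+h-4,x+6:x+w-6]=1; d*=k
c=blobs(d,5)[0]; print("bar",cv2.boundingRect(c),[np.round(v,2) for v in rect("top",c,97)])
# edges
L=[];R=[];
for r in range(y+4,y+h-4):
    cols=np.where(m[r,x-5:x+w+5])[0]+x-5; L.append((cols.min()-.5,r)); R.append((cols.max()+.5,r))
T=[(q,np.where(m[y-5:y+h,q])[0].min()+y-5-.5) for q in range(x+5,x+w-5)]
for nm,p in(("L",L),("R",R),("T",T)):
    P=plane("top",p,69)[:,:2]; i,j=(1,0) if nm=="T" else (0,1); print(nm,P.mean(0),np.degrees(np.polyfit(P[:,i],P[:,j],1)[0]))
to(395,320,yaw=-.06)
s=camera("scene")
cv2.imwrite("pics/s7.png",cv2.resize(np.hstack([im[150:300,170:450],s[150:300,140:420]])[...,::-1],(800,214)))
E
```

```text
(188, 224, 54, 36) [array([405.19, 314.75]), array([168.57, 110.35]), np.float64(86.19)]
topface (189, 225, 49, 33) [array([406.84, 319.79]), array([150.92, 100.03]), np.float64(86.23)]
bar (209, 235, 8, 17) [array([397.01, 314.34]), array([18.99, 52.14]), np.float64(86.33)]
L [407.97676275 399.13067109] -3.819851734935533
R [405.69287106 230.28438433] -3.108090644049336
T [460.97426925 321.78854448] 4.256417620144509
pos [ 474.8 -237.2  203.4] rot [-3.1199  0.007   0.0957] tool shift [ -26.2 -562.1   12.4] turn 0.1557 t 19.35
```

View pics/s7.png

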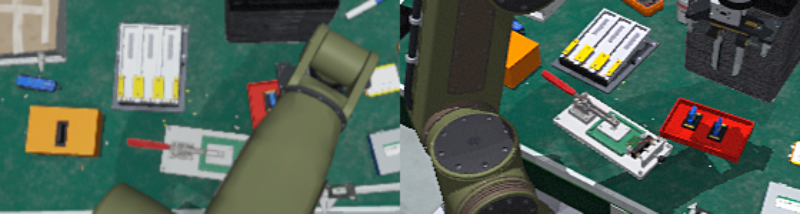

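Both carriers stand in the tray (right half at (692,117) and (717,127)), the feeder is empty and the hood is upright. Next I fetch the hood.

drive_tool(
  motion=[0,-5,0,0.078,0,-15,0,0.078,-7,-32,0,0,-7,-38,0,0,-7,-38,0,0,-8,-38,0,0,-8,-38,0,0,-8,-38,0,0],
  jaw=0.5,
)

```text
clock: 20.07
eef_pos: [440.2, 11.7, 204.1]
eef_rot: [-3.121, 0.016, -0.079]
wrist_force: [1.2, 0.4, -0.5]
finger_gap: 46.5
```

drive_tool(
  motion=[-8,-38,0,0,-8,-38,0,0,-8,-38,0,0,-8,-38,0,0,-8,-38,0,0,-6,-35,0,0,-4,-20,0,0,0,0,0,0],
)

```text
clock: 20.73
eef_pos: [400.7, 276.6, 208.4]
eef_rot: [-3.121, 0.02, -0.075]
wrist_force: [-0.1, -0.6, 0.7]
finger_gap: 46.9
```

```bash
python3 - <<'E'
from h import *
to(402,321,115,yaw=-.065)
E
```

```text
pos [400.7 276.6 208.4] rot [-3.1214  0.0198 -0.075 ] tool shift [ -0.2 -42.5  94.3] turn -0.01 t 20.7333
```

drive_tool(
  motion=[0,-15,0,-0.01,0,-18,10,0,0,-6,25,0,0,-2,30,0,0,0,20,0,0,0,5,0],
)

```text
clock: 21.23
eef_pos: [400.9, 320.4, 116.0]
eef_rot: [-3.121, 0.019, -0.062]
wrist_force: [-0.2, -1.1, -0.2]
finger_gap: 47.0
```

```bash
python3 - <<'E'
from h import *
to(402,321,78,yaw=-.065)
E
```

```text
pos [400.9 320.4 116. ] rot [-3.1214  0.0192 -0.0621] tool shift [ 1.8  0.1 38. ] turn 0.0029 t 21.2333
```

drive_tool(
  motion=[0.8,0,15,0.003,0.8,0,15,0,0,0,6,0,0,0,2,0],
)

```text
clock: 21.57
eef_pos: [401.9, 318.9, 76.9]
eef_rot: [-3.123, 0.021, -0.067]
wrist_force: [-0.7, 0.3, -0.9]
finger_gap: 46.7
```

```bash
python3 - <<'E'
from h import *
to(402,321,78,yaw=-.065)
E
```

```text
pos [401.9 318.9  76.9] rot [-3.1231  0.0211 -0.0669] tool shift [-0.  -2.1 -1.1] turn -0.0019 t 21.5667
```

drive_tool(
  motion=[0,-2,-1,0,0,0,0,0,0,0,0,0,0,0,0,0,0,0,0,0,0,0,0,0,0,0,0,0],
  jaw=1,
  grip_force=40,
)

```text
clock: 22.15
eef_pos: [403.6, 321.2, 82.1]
eef_rot: [-3.121, 0.017, -0.067]
wrist_force: [-0.3, -0.3, -0.8]
finger_gap: 11.6
```

drive_tool(
  motion=[0,0,-4,0,0,0,-10,0,0,0,-20,0,0,0,-28,0,0,0,-28,0,0,0,-18,0,0,0,0,0],
)

```text
clock: 22.73
eef_pos: [404.2, 318.1, 197.2]
eef_rot: [-3.122, 0.02, -0.067]
wrist_force: [-0.2, 0.7, -1.8]
finger_gap: 11.7
```

```bash
python3 - <<'E'
from h import *
s=read_state();print(s["wrist_force"],s["finger_gap"])
to(509.5,125.7,yaw=-.053)
E
```

```text
[-0.15756245  0.73615573 -1.81285887] 11.668278607835909
pos [404.2 318.1 197.2] rot [-3.1222  0.0199 -0.0673] tool shift [118.  184.8  -5.9] turn -0.0143 t 22.7333
```

drive_tool(
  motion=[10,15,0,-0.014,17,27,0,0,19,30,0,0,19,30,0,0,19,30,0,0,17,27,0,0,10,14,0,0,3,5,0,0],
)

```text
clock: 23.4
eef_pos: [510.0, 127.7, 188.1]
eef_rot: [-3.121, 0.021, -0.047]
wrist_force: [-0.8, 0.3, -3.0]
finger_gap: 11.8
```

drive_tool(
  motion=[0,0,0,0,0,0,0,0],
)

```text
clock: 23.57
eef_pos: [509.7, 126.9, 186.7]
eef_rot: [-3.121, 0.024, -0.05]
wrist_force: [-0.1, 0.5, -1.7]
finger_gap: 11.9
```

```bash
python3 - <<'E'
from h import *
s=read_state();print(s["wrist_force"],s["finger_gap"])
to(510.8,125.7,yaw=-.053)
E
```

```text
[-0.05213844  0.51270164 -1.70940122] 11.852783916034806
pos [509.7 126.9 186.7] rot [-3.1209  0.0235 -0.0496] tool shift [ 1.2  1.2 -0.1] turn 0.0034 t 23.5667
```

drive_tool(
  motion=[1,1,12,0.003,0,0,18,0,0,0,12,0,0,0,4,0,0,0,0,0],
)

```text
clock: 23.98
eef_pos: [507.0, 132.5, 139.1]
eef_rot: [-3.12, 0.023, -0.047]
wrist_force: [-0.6, 0.1, -1.7]
finger_gap: 11.9
```

```bash
python3 - <<'E'
from h import *
s=read_state();print(s["wrist_force"],s["finger_gap"])
to(510.8,125.7,90,yaw=-.053)
E
```

```text
[-0.61779948  0.08318986 -1.7135444 ] 11.85485850171
pos [507.  132.5 139.1] rot [-3.12    0.0233 -0.047 ] tool shift [ 5.3  7.7 48.8] turn 0.006 t 23.9833
```

drive_tool(
  motion=[2.5,4,0,0.006,2,3,3,0,0,0,2,0],
)

```text
clock: 24.23
eef_pos: [511.3, 126.6, 135.3]
eef_rot: [-3.12, 0.021, -0.051]
wrist_force: [-0.9, 0.6, -2.0]
finger_gap: 11.3
```

```bash
python3 - <<'E'
from h import *
s=read_state();print(s["wrist_force"],s["finger_gap"])
to(510.8,125.7,90,yaw=-.053)
E
```

```text
[-0.87848853  0.61393422 -2.04441766] 11.284096607364802
pos [511.3 126.6 135.3] rot [-3.1196  0.0214 -0.051 ] tool shift [ 0.5  1.9 45.3] turn 0.002 t 24.2333
```

drive_tool(
  motion=[0,0.8,6,0.001,0,0.3,7,0,0,0.2,7,0],
)

```text
clock: 24.48
eef_pos: [512.0, 125.6, 115.6]
eef_rot: [-3.119, 0.018, -0.053]
wrist_force: [0.7, 0.3, -1.1]
finger_gap: 11.6
```

```bash
python3 - <<'E'
from h import *
s=read_state();print(s["wrist_force"],s["finger_gap"])
to(510.8,125.7,90,yaw=-.053)
E
```

```text
[ 0.7369479   0.33801148 -1.14127305] 11.58516908315502
pos [512.  125.6 115.6] rot [-3.1188  0.0178 -0.0527] tool shift [-0.7  0.5 25.6] turn 0.0003 t 24.4833
```

drive_tool(
  motion=[-0.5,0.2,6,0,-0.3,0.1,6,0,-0.3,0.1,5,0],
)

```text
clock: 24.73
eef_pos: [510.0, 125.5, 95.8]
eef_rot: [-3.119, 0.019, -0.053]
wrist_force: [-0.0, -0.5, -1.8]
finger_gap: 12.0
```

```bash
python3 - <<'E'
from h import *
s=read_state();print(s["wrist_force"],s["finger_gap"])
to(510.8,125.7,88,yaw=-.053)
E
```

```text
[-0.01288891 -0.45006844 -1.81666185] 11.978008814528005
pos [510.  125.5  95.8] rot [-3.1191  0.0192 -0.053 ] tool shift [ 1.  -0.1  7.8] turn 0.0 t 24.7333
```

No contact forces so far; final few millimetres.

drive_tool(
  motion=[0.4,0,3,0,0,0,2,0],
)

```text
clock: 24.9
eef_pos: [509.8, 125.5, 89.2]
eef_rot: [-3.119, 0.021, -0.053]
wrist_force: [-0.1, 0.3, -1.8]
finger_gap: 11.5
```

drive_tool(
  motion=[0,0,1.5,0],
)

```text
clock: 24.98
eef_pos: [509.9, 125.9, 87.7]
eef_rot: [-3.119, 0.02, -0.053]
wrist_force: [-3.9, 3.6, 18.2]
finger_gap: 11.5
```

Contact at TCP z 87.7, as predicted for a seated hood. Release and retreat.

drive_tool(
  motion=[0,0,0,0,0,0,0,0,0,0,0,0,0,0,0,0],
  jaw=0.5,
)

```text
clock: 25.32
eef_pos: [510.7, 126.2, 88.7]
eef_rot: [-3.118, 0.018, -0.053]
wrist_force: [0.2, 0.7, 0.7]
finger_gap: 34.5
```

drive_tool(
  motion=[0,0,-10,0,0,0,-25,0,0,0,-35,0,0,0,-35,0,-10,0,-10,0,-20,0,0,0,-30,-10,0,0,-30,-20,0,0],
)

```text
clock: 25.98
eef_pos: [424.6, 155.8, 216.6]
eef_rot: [-3.118, 0.015, -0.058]
wrist_force: [0.1, 1.4, 1.2]
finger_gap: 47.3
```

drive_tool(
  motion=[-20,-30,0,0,-10,-38,0,0,0,-38,0,0,0,-38,0,0,0,-38,0,0,0,-30,0,0,0,-15,0,0,0,0,0,0],
)

```text
clock: 26.65
eef_pos: [400.8, 396.2, 232.8]
eef_rot: [-3.112, 0.006, -0.057]
wrist_force: [0.2, -1.0, -0.3]
finger_gap: 47.1
```

```bash
python3 - <<'E'
from h import *
import tray
im=tray.im; s=camera("scene"); print(read_state()["eef_pos"],read_state()["wrist_force"])
m2=mask(im,8,22,100,215); m2[:185]=0; m2[226:]=0; m2[:,300:]=0
c=blobs(m2)[0]; print("topface",cv2.boundingRect(c),[np.round(v,2) for v in rect("top",c,75)])
m=mask(im,105,130); 
for c in blobs(m)[:5]: print("blue",cv2.boundingRect(c),[np.round(v,1) for v in rect("top",c,10)])
cv2.imwrite("pics/f8.png",cv2.resize(np.vstack([im[140:280,180:460],s[130:270,200:480]])[...,::-1],(600,600)))
E
```

```text
(343, 202, 58, 40) [array([ 472.846, -209.556]), array([117.388, 185.918]), np.float64(6.653)]
[401.06203695 393.93793028 232.69899833] [-0.33701206 -0.74963346 -0.21280504]
topface (249, 193, 47, 31) [array([513.93, 125.43]), array([151.17, 101.19]), np.float64(86.92)]
blue (181, 203, 29, 11) [array([529.8, 400.5]), array([97.4, 27. ]), np.float64(79.7)]
blue (503, 182, 14, 16) [array([ 578.2, -703. ]), array([43.3, 56.6]), np.float64(62.4)]
blue (489, 177, 11, 8) [array([ 612.5, -649.9]), array([23. , 37.8]), np.float64(32.3)]
blue (432, 144, 12, 9) [array([ 739.8, -457.3]), array([17. , 42.6]), np.float64(33.1)]
blue (377, 215, 5, 10) [array([ 480.6, -237. ]), array([13.8, 31.5]), np.float64(89.2)]
```

View pics/f8.png

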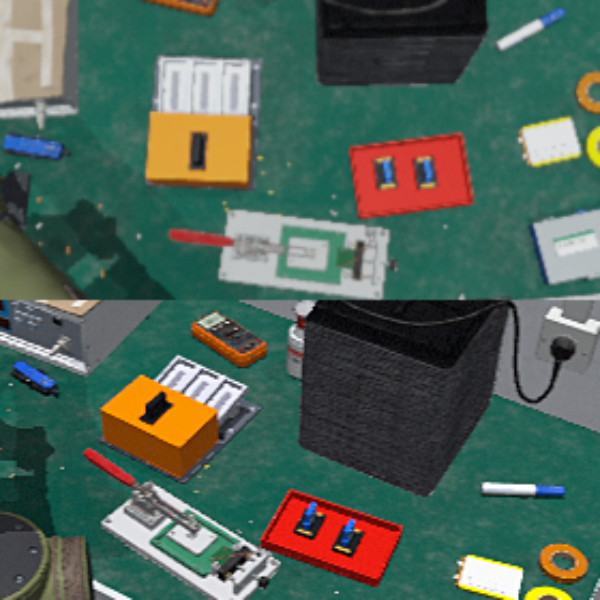

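The final view shows the hood back on the feeder, both carriers upright in the tray at (385,172) and (427,170), and the clip and cell in place. One numeric check of hood seating against the earlier scene view of the fitted hood.

```bash
python3 - <<'E'
from h import *
a=cv2.resize(cv2.imread("pics/s2.png"),None,fx=.25,fy=.25,interpolation=cv2.INTER_AREA)[...,::-1].copy()
b=camera("scene")[99:239,182:362].copy()
for im in(a,b):
    m=mask(im,5,22,150,60); m[:60]=0; c=blobs(m)[0]
    print(cv2.boundingRect(c),[np.round(cv2.approxPolyDP(c.reshape(-1,1,2),3,True)[:,0].tolist(),1).tolist()])
to(400,390); s=read_state(); print(s["qd"].round(3))
E
```

```text
(65, 66, 55, 48) [[[83, 66], [65, 81], [67, 96], [102, 113], [118, 97], [119, 82]]]
(65, 66, 55, 48) [[[83, 66], [65, 81], [67, 96], [102, 113], [118, 97], [118, 82]]]
pos [401.3 393.2 232.7] rot [-3.1122  0.006  -0.0597] tool shift [-1.1  3.3 -0.1] turn None t 26.8
[-0.018 -0.009  0.013 -0.    -0.004  0.002]
```

The hood outline matches its original fitted outline to within a pixel, so I'm handing in.

```bash
python3 -c "
from cell import sign_off; print(sign_off())"
```

```text
the job is handed in; nothing more can be done
None
```

The job is done and handed in at about 27 s on the robot's clock. `sign_off` reported no verdict.

I lifted the hood off and stood it upright on the bench. Only two carriers were present, in the middle and right lanes. I dragged each one by its fin about 62 mm up its lane, lifted it out and set it upright in the red tray. Then I put the hood back on the feeder.

**Final checks:**
- **Hood:** its outline in the scene camera matches the original fitted outline to within 1 pixel. In the top view its centre is within about 2 mm and its yaw within about 0.3° of the start. It met the base plate at the height I expected.
- **Carriers and tray:** both carriers stand in the tray, and the tray had not moved.
- **Clip and pouch cell:** the clip reads within 1 mm of where it started. The pouch cell looks untouched in the pictures, but I did not measure it.
- **Forces and gripper:** the highest wrist force I saw was about 39 N, when the hood was set on the bench. The gripper finished clear of everything.

**Disagreement:** my first estimate put the jammed carriers about 5 mm further up the lane than the stated 40 mm of travel implied. The grasps worked anyway.

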